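# Clamp a jade disc with a lift-and-swing clamping handle

### The arm

A 6-joint arm with a two-finger parallel gripper is mounted at the origin on a cart in front of the work surface, level with it; the furniture and walls round the work are solid. World frame = base frame: x ahead of the robot, y to its left, z up, the work surface at z = 0. Lengths are in m, angles in degrees, forces in N, time in s.
With the tool pointing down it reaches from about 0.3 to 0.75 m from the base axis. Payload 8.5 kg.
Tool frame: the origin (TCP) lies at the very end of the fingers, on their centre line; the grasp point (between the pads) lies 19 mm behind it; z points along the fingers, y is the line along which they close (so a half turn about z gives the same grasp; the last joint's range is limited). The gripper opens to 85 mm and grips with 20 to 120 N. Pads are 22 mm wide; open, the fingers measure 114 mm over their backs; the gripper's body (76 mm by 85 mm) begins 54 mm behind the grasp point. The pads swing forward as they close: fully open they stand 13 mm farther back than shut.
Start: joints at [63.295, 21.807, 74.336, -0, 83.858, -12.336], TCP at [0.136, 0.533, 0.231] pointing down, gripper open.
Joint ranges: [-178.18, 178.18], [-50.72, 133.34], [12.68, 142.11], [-81.47, 261.47], [9.98, 163.14], [-165.26, 165.26]. Speed limits (degrees/s): [136.94, 136.94, 180, 180, 180, 180].

### API

Orientations are given as a 3x3 rotation matrix whose columns are the frame's x, y, z axes.
In Python, from rig import env gives the robot as it stands.
- The arm moves only by the tool move_arm, never from a script. Its argument "plan" is a list of rows, each a list of 7 numbers: the turn, a rotation vector about the tool's x, y, z in degrees, then the shift along the tool's x, y, z in cm, then the gripper command: -1 is shut, 1 is fully open, values between are in proportion. In form: [[ax, ay, az, tx, ty, tz, jaw], ...]. A call has 1 to 5 rows; each row is the pose to reach, as a shift and turn from the pose commanded when the call began, along the tool's axes at that moment; what a row does not reach only later rows make up. A row lasts 1/10 s, in which the tool goes at most 50 mm and 8.59 degrees, less where a joint would pass 70% of its speed; a pose out of reach is approached as far as the arm can. A call with a gripper value outside its range is refused whole. The fingers move at their own pace and stop on an object; "squeeze" is the grip in N (left out, the last holds). Time passes only in rows, so rows that repeat a pose let the fingers close. It gives the time, the measured TCP pose, the force, the opening and the grip force at its end, in the units of the state.
- env.observe(): the state, without advancing time (a new reading comes with each control period).
- env.get_image(name): name is "scene" or "side" or "wrist"; returns a dict with "color" (420x560x3 uint8, red, green, blue), "fov_y" (degrees; the focal length in pixels is half the picture's height over the tangent of half this angle, whatever the lens; pixels are square), "cx", "cy" (the principal point, pixels), "R" (3x3) and "t" (3): a world point X has camera coordinates R X + t. Camera axes: x right, y down, z forward; pixel columns grow to the right and rows downward; lengths in m; the calibration is good to about 2 mm. A picture is of the moment at which its call begins. There is no depth.
- env.close_job(): hands the job in; it is judged then, once.
Trained networks look in a picture, given as the dict that the camera call returned (one of the last four; its "shot" number tells which), for a name from the list of things; names that differ only in an ending like _2 or _b are one class to them, and where a whole thing is asked for, a point or a joint stands for the part that bears it (a point fixed in the world has none). Each returns a list of dicts, best first, with "conf" (0 to 1); they miss things now and then, are a little off and sometimes report something else, mostly with a low value. They report only what shows in the picture. A call takes as long as a camera call.
- env.outline_of(target, picture): "mask" (420x560 bool, what is visible of it) and "bbox" ([centre column, centre row, width, height] in pixels, round what is visible of it).
- env.tip_of(target, picture): "pixel" ([column, row] in pixels: a listed point, or the origin of a listed thing).
The state is a dict: "time_s": time; "q": joint angles; "qvel": joint speeds; "joint_efforts": joint torques, N m; "position": TCP position; "tool_rot": TCP orientation; "ft_force": force on the tool from outside, world axes, zero at the start; "wrist_torque": the same for the moment, N m; "grip_width": finger opening in m; "gripper_force": force on a finger pad.
Only numpy, scipy, OpenCV 4.12 (cv2) and the standard library are available. Lean on these libraries where they do the work, as an engineer would, in place of code of your own. Each camera call takes 0.05 s, during which the arm holds its last target. There are 200 camera calls.

### The job

A carved jade disc lies loose under the foot of the small hold-down clamp. Tighten the clamp with its handle until the foot presses firmly on the disc: turn the handle clockwise, and where it meets its stop, lift it off the serrations, swing it back, let it drop in and turn again. Stop at a firm hold before the stone is crushed, leave the handle down in its serrations, let go, and leave the disc and the things around in their places.

Things in the scene. Friction and masses are not known exactly. Their poses are not given: they have to be found in the camera images.
- clamp: fixed hold-down clamp, aluminium base plate 110 (x) x 180 (y) x 12 mm; origin under the upright spindle, z up. Handle on its -x side; the strap reaches 78 mm to +y over a black rubber seat (top at z = 14 mm) on which the disc lies. Two thin steel stop pins, 38 mm from the axis, rise to z = 125 mm. Turning the spindle clockwise lowers strap and foot by 8 mm per rad; it stays as left.
- axis (a point): point on the spindle's vertical axis, 140 mm above the work surface, level with point grip when the handle is down
- grip (a point): middle of the handle's upright black grip post, 72 mm from the axis, 140 mm above the work surface when down. Post 18 mm thick, z = 105 to 161 mm; pinch it from above, fingers closing along the swing (tangentially). Arm to the hub: top at z = 118 mm. Turning force at the post: 7 N while moving free (spindle friction; less may be left when stopped), plus 1 N for each 9 N of foot force.
- handle (a joint): swing of the handle, rad: 0 points along -x of the clamp, grows clockwise seen from above (tightening), stops at -0.9 and 0.9; starts between about -0.4 and 0.7. Down, its serrations (12 to a turn, about 0.09 rad of play) turn the spindle both ways; lifted, it swings freely. The first swing is never enough: about 1.5 to 2.3 rad of turning is needed in all.
- handle_lift (a joint): lift of the handle, m: 0 down in the serrations, clear of them above 0.005, upper stop at 0.012; a spring pulls it down with 4.5 to 6.5 N. Set down ridge on ridge (it may start so) it slips in when let go or turned slightly, unless it is gripped and held up.
- foot: round rubber foot 26 mm across under the strap's end; origin at the centre of its underside, at first 9 to 15 mm above the disc. Sprung against the strap: 12 N per mm, so 96 N per rad of turning once it touches. A firm hold is 20 to 60 N, best about 38 N (4 N more turning force at the grip post than when free); over 60 N (6.5 N more) the stone cracks.
- disc: carved grey-white jade disc, 54 mm across, 12 mm thick, loose on the clamp's seat; origin at the centre of its underside, z up
- stamp: small dark red-brown round stamp, 27 mm across, 63 mm tall, standing behind the clamp; origin under its centre. Bystander
- torch: black torch 106 mm long, 28 mm thick, lying to the right of the clamp; origin under its centre. Bystander
- loupe: small folding loupe 24 x 36 x 16 mm lying behind the clamp; origin under its centre. Bystander
- ink_tin: round red ink tin 60 mm across, 20 mm high, left of the clamp; origin under its centre. Bystander

How it is judged:
By the outcome, as a careful person would: the job done as asked, in the order asked, and still so for the second after the job is handed in, with the robot touching nothing.
It also fails if it takes over 72 s, if anything falls off the work surface, if the arm or the gripper's body presses on something with over 40 N, if the wrist force passes 120 N, or if a joint passes its speed limit or range.

## Working session

There is one attempt and no reset: what is moved stays moved. The work goes in short steps, Python scripts to look and compute and a tool call to move; the robot and the scene stay as the last step left them, time stands still between calls to the robot, and variables do not carry over. Pictures are saved under pics/ and viewed, at most 10 in all, crops included, and the job is handed in when it is done.

Besides the shell and the picture viewer there is one more tool, called as a command line: name --pt "numbers of a row" for each row, then --argument value for the rest. move_arm: Moves the arm, as the interface text tells. Its arguments: {"type":"object","properties":{"plan":{"type":"array"},"squeeze":{"type":"number"}},"required":["plan"]}

```bash
mkdir -p pics; ls
cat > h.py <<'E'
import numpy as np, cv2
from rig import env
def tri(obs):
    A=[];b=[]
    for p,px in obs:
        f=210/np.tan(np.radians(p["fov_y"])/2); R=np.array(p["R"]);t=np.array(p["t"])
        u=(px[0]-p["cx"])/f; v=(px[1]-p["cy"])/f
        A+= [R[0]-u*R[2],R[1]-v*R[2]]; b+=[u*t[2]-t[0],v*t[2]-t[1]]
    A=np.array(A);b=np.array(b);x=np.linalg.lstsq(A,b,rcond=None)[0]
    return x,np.abs(A@x-b).max()
def onz(p,px,z):
    f=210/np.tan(np.radians(p["fov_y"])/2); R=np.array(p["R"]);t=np.array(p["t"])
    d=R.T@np.array([(px[0]-p["cx"])/f,(px[1]-p["cy"])/f,1]); c=-R.T@t
    return c+d*(z-c[2])/d[2]
def proj(p,X):
    f=210/np.tan(np.radians(p["fov_y"])/2); c=np.array(p["R"])@X+np.array(p["t"])
    return [p["cx"]+f*c[0]/c[2],p["cy"]+f*c[1]/c[2]]
def save(p,n): cv2.imwrite("pics/"+n,np.array(p["color"])[:,:,::-1])
E
python3 - <<'E'
from h import *
s=env.observe(); print({k:np.round(v,3).tolist() for k,v in s.items()})
P={n:env.get_image(n) for n in("scene","side","wrist")}
cv2.imwrite("pics/a.png",np.hstack([cv2.resize(np.array(P[n]["color"])[:,:,::-1],(800,600))[:, :] for n in ("scene",)]))
save(P["side"],"b.png"); save(P["wrist"],"c.png")
zs=dict(axis=.14,grip=.14,clamp=0,foot=.04,disc=.014,stamp=0,torch=0,loupe=0,ink_tin=0)
for o,z in zs.items():
    ob=[]
    for n,p in P.items():
        r=env.tip_of(o,p)
        if r: print(o,n,round(r[0]["conf"],2),np.round(r[0]["pixel"]),np.round(onz(p,r[0]["pixel"],z),3)); ob.append((p,r[0]["pixel"]))
    if len(ob)>1: print("  tri",o,tri(ob))
E
```

```text
pics
{'time_s': 0.0, 'q': [63.294, 21.84, 74.387, -0.001, 83.86, -12.334], 'qvel': [0.035, 0.001, 0.073, 0.159, -0.05, -0.068], 'joint_efforts': [0.0, -44.847, -23.128, -0.0, 0.005, 0.0], 'position': [0.136, 0.533, 0.231], 'tool_rot': [[-0.969, 0.248, -0.001], [0.248, 0.969, -0.001], [0.0, -0.001, -1.0]], 'ft_force': [0.349, -0.643, 0.635], 'wrist_torque': [0.031, -0.035, 0.035], 'gripper_force': 0.0, 'grip_width': 0.086}
axis scene 0.83 [287. 186.] [0.577 0.085 0.14 ]
axis side 0.78 [288. 198.] [0.58  0.086 0.14 ]
  tri axis (array([0.57744481, 0.08696145, 0.14126278]), np.float64(0.0014049977451601192))
grip scene 0.78 [318. 194.] [0.51  0.092 0.14 ]
grip side 0.87 [313. 216.] [0.507 0.107 0.14 ]
  tri grip (array([0.49901609, 0.12296059, 0.15582889]), np.float64(0.0006282026650136219))
clamp scene 0.95 [286. 243.] [ 0.586  0.073 -0.   ]
clamp side 0.78 [288. 245.] [0.574 0.088 0.   ]
  tri clamp (array([0.56394704, 0.11208674, 0.02759628]), np.float64(0.002601276076018677))
foot scene 0.52 [258. 246.] [0.603 0.163 0.04 ]
foot side 0.43 [260. 248.] [0.602 0.163 0.04 ]
  tri foot (a
[... 203 characters left out ...]
 [0.681 0.067 0.   ]
  tri stamp (array([0.67662992, 0.07198284, 0.00542691]), np.float64(0.000588278653326002))
torch scene 0.73 [322. 222.] [ 0.549 -0.045  0.   ]
torch side 0.61 [319. 220.] [ 0.552 -0.026  0.   ]
  tri torch (array([0.5359429 , 0.00063725, 0.02733186]), np.float64(0.003685596821590864))
loupe scene 0.67 [224. 246.] [ 0.697  0.141 -0.   ]
loupe side 0.48 [236. 239.] [0.689 0.138 0.   ]
  tri loupe (array([ 0.69411106,  0.13877549, -0.00107188]), np.float64(0.003985016447043077))
ink_tin scene 0.97 [228. 287.] [0.616 0.253 0.   ]
ink_tin side 0.66 [228. 282.] [0.626 0.254 0.   ]
  tri ink_tin (array([ 0.6228606 ,  0.25119063, -0.00255737]), np.float64(0.004320988564553541))
```

View pics/a.png

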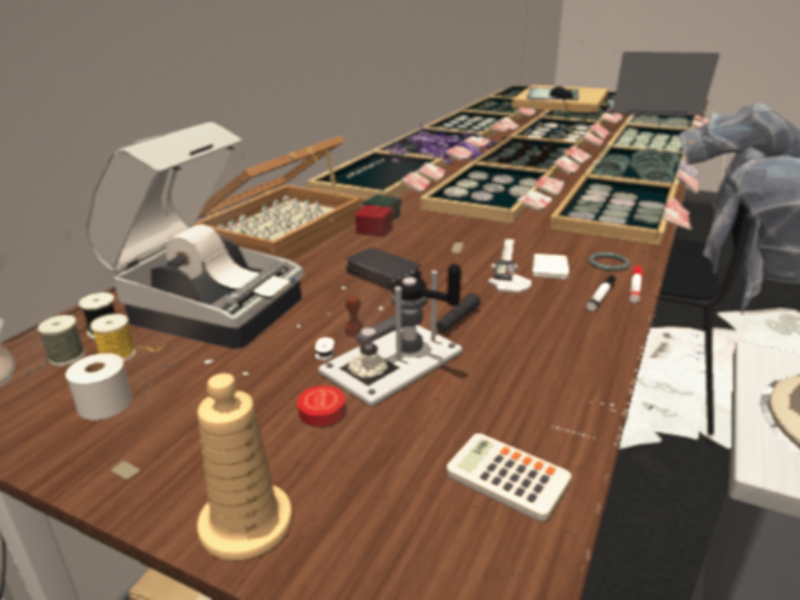

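View pics/b.png

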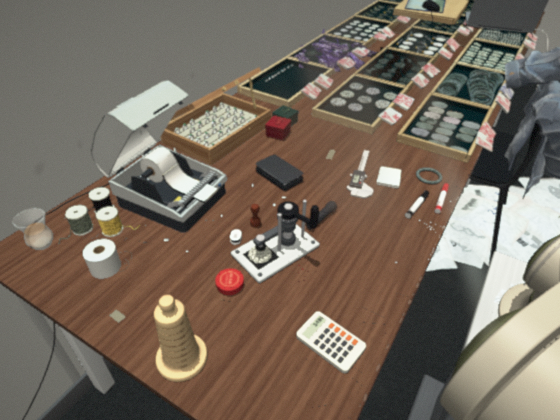

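The scene view shows the clamp at about (390,350) of 800x600, with the handle post at (455,285) pointing toward the robot. The side view agrees, with the clamp at (275,250) and the post at (313,216). I'll move above the grip for a close look.

move_arm --pt "0 0 0 -4 -2.7 -2 1" --pt "0 0 0 -8 -5.4 -4 1" --pt "0 0 0 -12 -8.1 -6 1" --pt "0 0 0 -16 -10.8 -8 1" --pt "0 0 0 -20 -13.5 -9 1"

```text
time_s: 2.0
position: [0.2924, 0.357, 0.321]
tool_rot: [[-0.969, 0.248, 0.002], [0.248, 0.969, 0.001], [-0.001, 0.002, -1.0]]
ft_force: [0.7, 0.6, 0.6]
grip_width: 0.0852
gripper_force: 0.0
```

move_arm --pt "0 0 0 -4 -2.7 0 1" --pt "0 0 0 -8 -5.4 0 1" --pt "0 0 0 -12 -8.1 0 1" --pt "0 0 0 -16 -10.8 0 1" --pt "0 0 0 -20 -13.5 0 1"

```text
time_s: 2.5
position: [0.4527, 0.1761, 0.3197]
tool_rot: [[-0.969, 0.248, 0.0], [0.248, 0.969, 0.0], [-0.0, 0.0, -1.0]]
ft_force: [0.8, 0.8, -0.5]
grip_width: 0.086
gripper_force: 0.0
```

move_arm --pt "0 0 0 -3 -2.4 0 1" --pt "0 0 0 -5.5 -4 0 1" --pt "0 0 0 -5.5 -4 0 1"

```text
time_s: 2.8
position: [0.4969, 0.1229, 0.3187]
tool_rot: [[-0.968, 0.252, -0.001], [0.252, 0.968, -0.001], [0.001, -0.001, -1.0]]
ft_force: [-0.3, -0.0, 0.7]
grip_width: 0.0857
gripper_force: 0.0
```

Run:
```python
from h import *
P={n:env.get_image(n) for n in("scene","side","wrist")}
save(P["wrist"],"d.png")
zs=dict(axis=.14,grip=.14,clamp=0,foot=.04,disc=.014)
for o,z in zs.items():
    ob=[]
    for n,p in P.items():
        r=env.tip_of(o,p)
        if r: print(o,n,round(r[0]["conf"],2),np.round(r[0]["pixel"]),np.round(onz(p,r[0]["pixel"],z),3)); ob.append((p,r[0]["pixel"]))
    if len(ob)>1: print("  tri",o,tri(ob))
```

```text
axis scene 0.87 [285. 185.] [0.581 0.083 0.14 ]
axis side 0.65 [288. 200.] [0.577 0.091 0.14 ]
axis wrist 0.58 [269. 274.] [0.579 0.089 0.14 ]
  tri axis (array([0.5775518 , 0.08975059, 0.14180604]), np.float64(0.002206101640013114))
grip scene 0.71 [318. 194.] [0.51  0.093 0.14 ]
grip side 0.72 [310. 217.] [0.509 0.113 0.14 ]
grip wrist 0.89 [262. 206.] [0.505 0.101 0.14 ]
  tri grip (array([0.50767364, 0.10404324, 0.1402093 ]), np.float64(0.006005438880088754))
clamp scene 0.67 [287. 243.] [0.584 0.073 0.   ]
clamp side 0.61 [285. 243.] [0.584 0.086 0.   ]
clamp wrist 0.77 [273. 229.] [0.577 0.089 0.   ]
  tri clamp (array([0.57638381, 0.09118845, 0.01038041]), np.float64(0.00422519713310332))
foot scene 0.42 [257. 246.] [0.603 0.165 0.04 ]
foot side 0.43 [264. 249.] [0.594 0.162 0.04 ]
foot wrist 0.54 [331. 240.] [0.599 0.164 0.04 ]
  tri foot (array([0.59853274, 0.16408393, 0.0404897 ]), np.float64(0.004812011231785429))
disc scene 0.81 [258. 254.] [0.608 0.152 0.014]
disc wrist 0.85 [327. 239.] [0.606 0.16  0.014]
  tri disc (array([0.6038988 , 0.15967555, 0.02003766]), np.float64(1.6929373353180566e-05))
```

View pics/d.png

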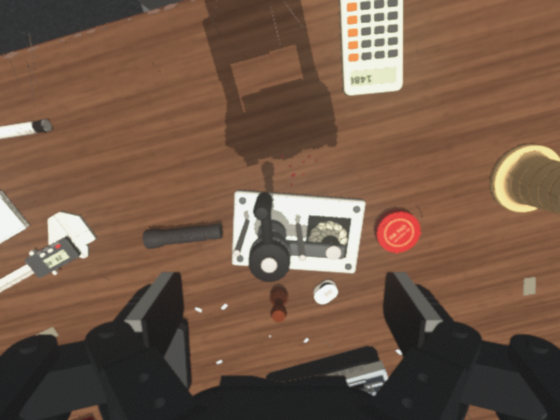

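The wrist view shows the post at (262,206), the spindle at (269,262), the disc under the foot at (327,239), and the plate tilted about 3° in the image. That puts the clamp yaw at about -17.6° and the handle at about -0.12 rad. Next I'll align above the post and measure once more.

move_arm --pt "0 0 -4.3 -1.4 -1.8 3 1" --pt "0 0 -4.3 -1.4 -1.8 7 1" --pt "0 0 -4.3 -1.4 -1.8 9 1" --pt "0 0 -4.3 -1.4 -1.8 9 1"

```text
time_s: 4.1
position: [0.5031, 0.1044, 0.227]
tool_rot: [[-0.985, 0.175, -0.006], [0.175, 0.985, 0.0], [0.006, -0.001, -1.0]]
ft_force: [0.3, 0.4, -0.0]
grip_width: 0.0854
gripper_force: 0.0
```

Run:
```python
from h import *
s=env.observe(); print(s["position"],np.round(s["q"],1),np.round(s["tool_rot"],3).tolist())
p=env.get_image("wrist"); save(p,"e.png")
for o,z in dict(axis=.14,grip=.14,clamp=0,foot=.04,disc=.014).items():
    for r in env.tip_of(o,p)[:2]: print(o,round(r["conf"],2),np.round(r["pixel"]),np.round(onz(p,r["pixel"],z),4))
```

```text
[0.5030938  0.10441029 0.22700514] [ -1.5  18.5  80.2   0.   81.6 -81.4] [[-0.985, 0.175, -0.006], [0.175, 0.985, 0.0], [0.006, -0.001, -1.0]]
axis 0.92 [282. 315.] [0.5789 0.0895 0.14  ]
grip 0.88 [277. 223.] [0.505  0.0993 0.14  ]
clamp 0.73 [282. 248.] [0.5805 0.0885 0.    ]
foot 0.6 [355. 268.] [0.6008 0.1639 0.04  ]
disc 0.72 [347. 264.] [0.6074 0.159  0.014 ]
```

View pics/e.png

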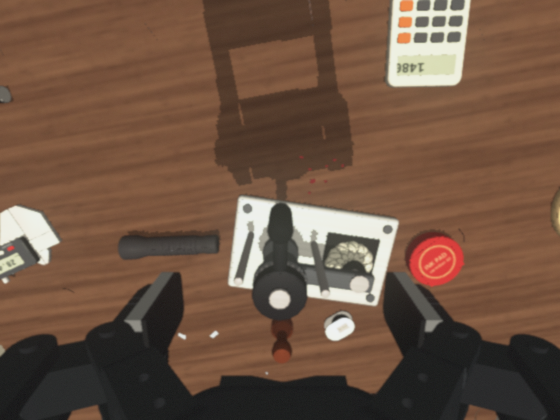

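The closer wrist view agrees: post top at (280,212), hub at (280,290), plate edge tilted 7.5°, handle at about -0.17 rad. I'll correct the small offset and descend.

move_arm --pt "0 0 -2 -0.5 -0.4 4 1" --pt "0 0 -2 -0.5 -0.4 8 1" --pt "0 0 -2 -0.5 -0.4 10.1 1" --pt "0 0 -2 -0.5 -0.4 10.1 1"

```text
time_s: 4.8
position: [0.5074, 0.0997, 0.1267]
tool_rot: [[-0.99, 0.14, -0.004], [0.14, 0.99, 0.0], [0.004, -0.0, -1.0]]
ft_force: [1.0, 0.6, 0.2]
grip_width: 0.0853
gripper_force: 0.0
```

move_arm --pt "0 0 0 0 0 0 -1" --pt "0 0 0 0 0 0 -1" --pt "0 0 0 0 0 0 -1" --pt "0 0 0 0 0 0 -1" --pt "0 0 0 0 0 0 -1" --squeeze 30

```text
time_s: 5.3
position: [0.5085, 0.0998, 0.1291]
tool_rot: [[-0.99, 0.14, 0.001], [0.14, 0.99, 0.0], [-0.001, 0.0, -1.0]]
ft_force: [-1.0, -0.2, 4.8]
grip_width: 0.017
gripper_force: 29.8
```

move_arm --pt "0 0 0 0 0 0 -1" --pt "0 0 0 0 0 0 -1" --pt "0 0 0 0 0 0 -1"

```text
time_s: 5.6
position: [0.5086, 0.0998, 0.1291]
tool_rot: [[-0.99, 0.14, 0.001], [0.14, 0.99, 0.0], [-0.001, 0.0, -1.0]]
ft_force: [-1.5, 0.4, 5.8]
grip_width: 0.0169
gripper_force: 29.9
```

move_arm --pt "0 0 5 -0.03 0.63 0 -1" --pt "0 0 10 -0.11 1.25 0 -1" --pt "0 0 15 -0.245 1.86 0 -1" --pt "0 0 20 -0.43 2.46 0 -1" --pt "0 0 25 -0.675 3.04 0 -1"

```text
time_s: 6.1
position: [0.5199, 0.1279, 0.129]
tool_rot: [[-0.836, 0.549, 0.001], [0.549, 0.836, -0.003], [-0.003, -0.001, -1.0]]
ft_force: [1.1, -7.7, 4.3]
grip_width: 0.0171
gripper_force: 29.8
```

```bash
cat > st.py <<'E'
from h import *
A=np.array([.579,.0895])
F=[];
for i in range(int(__import__("sys").argv[1]) if len(__import__("sys").argv)>1 else 1):
    s=env.observe()
R=np.array(s["tool_rot"]);f=np.array(s["ft_force"]);d=np.array(s["position"])[:2]-A
th=162.4-np.degrees(np.arctan2(d[1],d[0]))
u=d/np.hypot(*d); tg=np.array([u[1],-u[0]])
print("theta deg",th,"tool",162.4-np.degrees(np.arctan2(R[1,0],R[0,0])),"r",np.hypot(*d),"Ftan",f[:2]@tg,"Frad",f[:2]@u,"fz",f[2],"M",s["wrist_torque"],"z",s["position"][2],"q6",s["q"][5],s["time_s"])
E
python3 st.py
```

```text
theta deg 15.428902362338306 tool 15.6691517489933 r 0.07043667342011505 Ftan -5.874370772047484 Frad -5.126850274692748 fz 4.331656092801827 M [-1.26675966 -0.06066643  0.08539452] z 0.12900018303143776 q6 -55.45267300535775 6.1
```

move_arm --pt "0 0 5 -0.03 0.63 0 -1" --pt "0 0 10 -0.11 1.25 0 -1" --pt "0 0 15 -0.245 1.86 0 -1" --pt "0 0 20 -0.43 2.46 0 -1" --pt "0 0 25 -0.675 3.04 0 -1"

```text
time_s: 6.6
position: [0.5423, 0.1486, 0.1289]
tool_rot: [[-0.525, 0.851, 0.001], [0.851, 0.525, -0.005], [-0.004, -0.002, -1.0]]
ft_force: [-0.7, -13.9, 3.1]
grip_width: 0.0168
gripper_force: 29.8
```

```bash
python3 st.py
```

```text
theta deg 40.53522029242308 tool 40.69875607435496 r 0.0695318949966183 Ftan -7.925638023517275 Frad -11.430948306243682 fz 3.1321013981938317 M [-2.22162802e+00  5.92955474e-02  1.42754814e-03] z 0.12887608706738368 q6 -28.225617875138624 6.6
```

move_arm --pt "0 0 2.5 0 0.31 0 -1" --pt "0 0 5 -0.03 0.63 0 -1" --pt "0 0 7 -0.05 0.88 0 -1"

```text
time_s: 6.9
position: [0.5498, 0.1523, 0.1288]
tool_rot: [[-0.419, 0.908, 0.0], [0.908, 0.419, -0.005], [-0.005, -0.002, -1.0]]
ft_force: [-1.0, -14.8, 4.9]
grip_width: 0.017
gripper_force: 29.9
```

```bash
python3 st.py
```

```text
theta deg 47.481664570391615 tool 47.601055181331134 r 0.06928767351104016 Ftan -7.101101379331588 Frad -13.00322941148218 fz 4.876420102676861 M [-2.31128918  0.24148103  0.0140457 ] z 0.12879588515473442 q6 -20.96091399427652 6.9
```

move_arm --pt "0 0 2 -0.12 0.23 0 -1" --pt "0 0 4 -0.17 0.46 0 -1" --pt "0 0 4 -0.2 0.46 0 -1"

```text
time_s: 7.2
position: [0.5539, 0.1536, 0.1289]
tool_rot: [[-0.356, 0.934, -0.002], [0.934, 0.356, -0.003], [-0.002, -0.003, -1.0]]
ft_force: [-5.8, -7.1, 7.8]
grip_width: 0.017
gripper_force: 30.2
```

```bash
sed -i 's/\[.579,.0895\]/[.5794,.0868]/' st.py; python3 st.py
```

```text
theta deg 51.480604208422946 tool 51.53124127666868 r 0.07150186324744534 Ftan -7.994693961250828 Frad -4.593220688953644 fz 7.817055745637025 M [-1.07616413  0.8606336   0.10880613] z 0.12886838433051007 q6 -17.0378013286753 7.2
```

move_arm --pt "0 0 -2 0 -0.25 0 -1" --pt "0 0 -2 0 -0.25 -0.3 -1" --pt "0 0 -2 0 -0.25 -0.6 -1" --pt "0 0 -2 0 -0.25 -1.0 -1" --pt "0 0 -2 0 -0.25 -1.0 -1" --squeeze 50

```text
time_s: 7.7
position: [0.552, 0.1528, 0.1377]
tool_rot: [[-0.389, 0.921, -0.001], [0.921, 0.389, -0.002], [-0.002, -0.002, -1.0]]
ft_force: [1.5, -6.7, -7.6]
grip_width: 0.0161
gripper_force: 49.2
```

```bash
python3 st.py
```

```text
theta deg 49.86420625315479 tool 49.50361329631555 r 0.07148449583997349 Ftan -1.1904149394094368 Frad -6.722033007263509 fz -7.601351681503948 M [-1.034257   -0.30989904 -0.06340355] z 0.1377193457055004 q6 -19.153449918321165 7.7
```

move_arm --pt "0 0 -8 -0.15 -1.0 0 -1" --pt "0 0 -16 -0.37 -1.97 0 -1" --pt "0 0 -24 -0.71 -2.91 0 -1" --pt "0 0 -32 -1.18 -3.79 0 -1" --pt "0 0 -40 -1.75 -4.6 0 -1"

```text
time_s: 8.2
position: [0.5157, 0.1201, 0.1374]
tool_rot: [[-0.893, 0.45, -0.002], [0.45, 0.893, 0.0], [0.002, -0.0, -1.0]]
ft_force: [2.2, 0.8, -7.4]
grip_width: 0.0163
gripper_force: 49.2
```

```bash
python3 st.py
```

```text
theta deg 9.996635770370546 tool 9.12057813172791 r 0.07185145671657447 Ftan 1.782926280363184 Frad -1.5953773558057138 fz -7.397256221051254 M [ 0.2616598  -0.35365369  0.13395174] z 0.13743603421886727 q6 -63.01799242111035 8.2
```

move_arm --pt "0 0 -8 -0.07 -1.0 0 -1" --pt "0 0 -16 -0.28 -1.97 0 -1" --pt "0 0 -24 -0.62 -2.91 0 -1" --pt "0 0 -32 -1.09 -3.79 0 -1" --pt "0 0 -40 -1.67 -4.6 0 -1"

```text
time_s: 8.7
position: [0.5095, 0.0721, 0.1374]
tool_rot: [[-0.973, -0.23, -0.003], [-0.23, 0.973, 0.002], [0.002, 0.002, -1.0]]
ft_force: [2.0, 6.8, -8.2]
grip_width: 0.0165
gripper_force: 49.2
```

move_arm --pt "0 0 -5 -0.03 -0.63 0 -1" --pt "0 0 -10.5 -0.12 -1.31 0 -1" --pt "0 0 -10.5 -0.12 -1.31 0 -1"

```text
time_s: 9.0
position: [0.5137, 0.0597, 0.1372]
tool_rot: [[-0.917, -0.4, -0.003], [-0.4, 0.917, 0.002], [0.002, 0.003, -1.0]]
ft_force: [0.7, 7.0, -6.8]
grip_width: 0.0162
gripper_force: 49.2
```

```bash
python3 st.py
```

```text
theta deg 319.97648601040703 tool 318.83476905310715 r 0.07108773631706367 Ftan 6.20980672312266 Frad -3.297104269055989 fz -6.772067015104768 M [1.20609001 0.01366438 0.49501233] z 0.13723206610923144 q6 -120.17267086190823 9.0
```

move_arm --pt "0 0 1 0 0 0.3 -1" --pt "0 0 1 0 0 0.6 -1" --pt "0 0 1 0 0 0.9 -1" --pt "0 0 1 0 0 0.9 -1"

```text
time_s: 9.4
position: [0.5134, 0.0603, 0.1292]
tool_rot: [[-0.924, -0.382, -0.003], [-0.382, 0.924, 0.002], [0.002, 0.003, -1.0]]
ft_force: [-4.7, 6.3, 2.0]
grip_width: 0.0164
gripper_force: 50.2
```

```bash
sed -i 's/"M"/"Fnet",f[:2]@tg-s["wrist_torque"][2]\/.072,"M"/' st.py; python3 st.py
```

```text
theta deg 320.54997083276305 tool 319.9304756985349 r 0.07114874558963362 Ftan 7.649820118825134 Frad 2.0399048047673425 fz 2.036242167693907 Fnet -0.6548405236401171 M [1.15447518 0.68646149 0.59793557] z 0.1292494678500298 q6 -118.99961123137315 9.4
```

move_arm --pt "0 0 0 0 0 0 -0.3" --pt "0 0 0 0 0 0 -0.3" --pt "0 0 0 0 0 0 -0.3"

```text
time_s: 9.7
position: [0.5147, 0.0589, 0.1295]
tool_rot: [[-0.925, -0.381, 0.0], [-0.381, 0.925, -0.0], [-0.0, -0.0, -1.0]]
ft_force: [0.2, -0.2, -0.3]
grip_width: 0.03
gripper_force: 0.0
```

```bash
python3 st.py
python3 - <<'E'
from h import *
p=env.get_image("wrist")
for o,z in dict(axis=.14,grip=.14,foot=.03).items():
    for r in env.tip_of(o,p)[:1]: print(o,round(r["conf"],2),np.round(r["pixel"]),np.round(onz(p,r["pixel"],z),4))
E
```

```text
theta deg 319.03746489300545 tool 319.999244184001 r 0.07046651685856184 Ftan -0.23329364200478434 Frad -0.0766043277080922 fz -0.259461964021949 Fnet -0.5579212551485346 M [-0.02317939  0.00232896  0.02337319] z 0.12947781330628005 q6 -118.97630225852178 9.7
grip 0.85 [288. 279.] [0.5108 0.0589 0.14  ]
```

move_arm --pt "0 0 0 0 0 0 -1" --pt "0 0 0 0 0 0 -1" --pt "0 0 0 0 0 0 -1" --pt "0 0 0 0 0 0 -1" --squeeze 40

```text
time_s: 10.3
position: [0.5145, 0.059, 0.1296]
tool_rot: [[-0.924, -0.382, 0.0], [-0.382, 0.924, -0.0], [-0.0, -0.0, -1.0]]
ft_force: [-0.7, -0.4, 2.1]
grip_width: 0.0167
gripper_force: 39.1
```

```bash
python3 st.py
```

```text
theta deg 319.19086267640665 tool 319.97169281225297 r 0.07059042286880042 Ftan -0.06377687853822209 Frad 0.7647706947994517 fz 2.061875049528683 Fnet -0.1790916648570393 M [-0.03032518  0.13429145  0.00830266] z 0.12956581799922712 q6 -118.99661665090036 10.3
```

move_arm --pt "0 0 3 -0.01 0.37 0 -1" --pt "0 0 6 -0.04 0.74 0 -1" --pt "0 0 9 -0.09 1.1 0 -1" --pt "0 0 12 -0.155 1.47 0 -1" --pt "0 0 15 -0.24 1.83 0 -1"

```text
time_s: 10.8
position: [0.5094, 0.076, 0.1296]
tool_rot: [[-0.992, -0.127, -0.001], [-0.127, 0.992, -0.002], [0.001, -0.002, -1.0]]
ft_force: [-3.7, -6.5, 5.6]
grip_width: 0.0167
gripper_force: 39.4
```

```bash
python3 st.py
```

```text
theta deg 333.6704645858708 tool 335.07895914326093 r 0.07086428596016443 Ftan -5.841442942861701 Frad 4.6902768149493514 fz 5.563993005278458 Fnet -7.1690254381341605 M [-1.02983964  0.56915033  0.09558594] z 0.12963065695630746 q6 -101.89903353867889 10.8
```

move_arm --pt "0 0 2.5 -0.01 0.31 0 -1" --pt "0 0 5 -0.03 0.62 0 -1" --pt "0 0 7.5 -0.06 0.92 0 -1" --pt "0 0 10 -0.11 1.23 0 -1"

```text
time_s: 11.2
position: [0.5083, 0.0883, 0.1296]
tool_rot: [[-0.999, 0.047, -0.002], [0.047, 0.999, -0.002], [0.002, -0.002, -1.0]]
ft_force: [-6.7, -7.1, 5.7]
grip_width: 0.0163
gripper_force: 39.5
```

```bash
python3 st.py
```

```text
theta deg -16.355170411128512 tool -14.934200690606929 r 0.07114621074507961 Ftan -7.24779590837061 Frad 6.509394484096215 fz 5.729782739230161 Fnet -8.00313042816555 M [-1.07233403  1.02838862  0.05438409] z 0.1295623311627602 q6 -90.51434998426647 11.2
```

move_arm --pt "0 0 2.5 0.02 0.31 0 -1" --pt "0 0 5 0.03 0.62 0 -1" --pt "0 0 7.5 0.02 0.92 0 -1"

```text
time_s: 11.5
position: [0.5088, 0.0975, 0.1296]
tool_rot: [[-0.984, 0.177, -0.002], [0.177, 0.984, -0.002], [0.001, -0.002, -1.0]]
ft_force: [-3.9, -7.1, 4.4]
grip_width: 0.0166
gripper_force: 39.4
```

```bash
python3 st.py
```

```text
theta deg -8.974887525316973 tool -7.427664921954488 r 0.07138296972582192 Ftan -7.645650961507213 Frad 2.747050163609807 fz 4.395118661890009 Fnet -7.157811510892305 M [-1.11061836  0.6243439  -0.03512444] z 0.1295527454919642 q6 -81.96670797621839 11.5
```

move_arm --pt "0 0 2.5 0 0.31 0 -1" --pt "0 0 5 -0.02 0.62 0 -1" --pt "0 0 7.5 -0.05 0.92 0 -1"

```text
time_s: 11.8
position: [0.5107, 0.1065, 0.1295]
tool_rot: [[-0.953, 0.304, -0.002], [0.304, 0.953, -0.002], [0.001, -0.003, -1.0]]
ft_force: [-5.1, -7.0, 5.0]
grip_width: 0.0165
gripper_force: 39.5
```

```bash
python3 st.py
python3 - <<'E'
from h import *
p=env.get_image("side"); r=env.outline_of("clamp",p)
c=np.array(p["color"])[190:290,200:340,::-1]; cv2.imwrite("pics/f.png",cv2.resize(c,None,fx=5,fy=5,interpolation=cv2.INTER_CUBIC))
E
```

```text
theta deg -1.6005235163260352 tool 0.07339087261155441 r 0.0714812018336113 Ftan -8.185929712836721 Frad 2.988642935648684 fz 4.977765982064628 Fnet -7.230277869520877 M [-1.07852671  0.88709683 -0.06880693] z 0.12952816108300685 q6 -73.4459412819996 11.8
```

View pics/f.png

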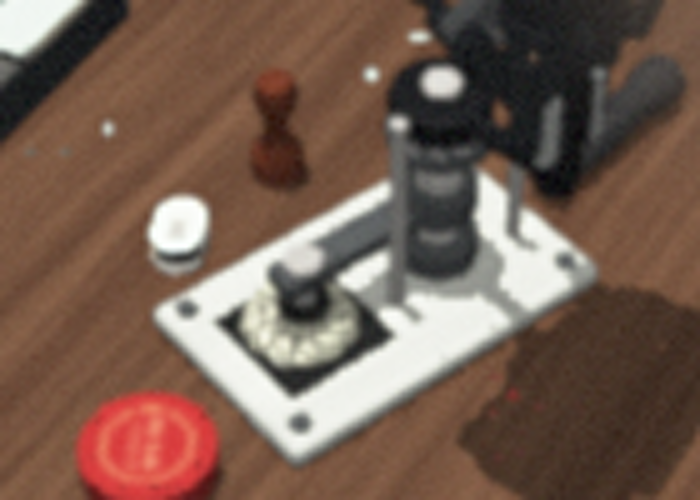

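The side crop shows the foot at about (300,310), low and close to the disc, with the disc still on its seat. Turning force is still about 7 N, so the foot hasn't loaded yet. I'll go on in smaller steps.

move_arm --pt "0 0 2.5 0 0.31 0 -1" --pt "0 0 5 -0.02 0.62 0 -1" --pt "0 0 7.5 -0.05 0.92 0 -1"

```text
time_s: 12.2
position: [0.5137, 0.1152, 0.1295]
tool_rot: [[-0.905, 0.426, -0.003], [0.426, 0.905, -0.002], [0.002, -0.003, -1.0]]
ft_force: [-6.0, -6.3, 6.3]
grip_width: 0.0164
gripper_force: 39.5
```

```bash
python3 st.py
```

```text
theta deg 5.745639845346432 tool 7.583260567851369 r 0.07154265555328364 Ftan -8.136681004140955 Frad 3.036721420259692 fz 6.336338564104358 Fnet -7.126543040397042 M [-1.04369965  1.02968846 -0.07272993] z 0.1295010863056892 q6 -64.97118247116937 12.2
```

move_arm --pt "0 0 2.5 0 0.31 0 -1" --pt "0 0 5 -0.02 0.62 0 -1" --pt "0 0 7.5 -0.05 0.92 0 -1"

```text
time_s: 12.5
position: [0.5179, 0.1233, 0.1295]
tool_rot: [[-0.842, 0.54, -0.003], [0.54, 0.842, -0.002], [0.002, -0.004, -1.0]]
ft_force: [-7.6, -6.5, 6.4]
grip_width: 0.0164
gripper_force: 39.6
```

```bash
python3 st.py
```

```text
theta deg 13.054556815250692 tool 15.07840315401404 r 0.07151937532978335 Ftan -9.45148752622664 Frad 3.2043420378143384 fz 6.407147344592956 Fnet -8.19459600393565 M [-1.08689406  1.17775476 -0.09049619] z 0.12949265959720702 q6 -56.57536366595865 12.5
```

move_arm --pt "0 0 2.5 0 0.31 0 -1" --pt "0 0 5 -0.02 0.62 0 -1"

```text
time_s: 12.7
position: [0.5212, 0.1283, 0.1295]
tool_rot: [[-0.791, 0.611, -0.004], [0.611, 0.791, -0.002], [0.002, -0.004, -1.0]]
ft_force: [-7.4, -6.5, 6.9]
grip_width: 0.0165
gripper_force: 39.7
```

```bash
python3 st.py
```

```text
theta deg 17.913308279739766 tool 20.081142230633134 r 0.07149463936745759 Ftan -9.610784653807636 Frad 2.1992753717852542 fz 6.925790827750431 Fnet -8.169767215761713 M [-1.10600799  1.37225199 -0.10375326] z 0.12945579475062108 q6 -51.02306357536524 12.7
```

move_arm --pt "0 0 2.5 0 0.31 0 -1" --pt "0 0 5 -0.02 0.62 0 -1"

```text
time_s: 12.9
position: [0.525, 0.1331, 0.1294]
tool_rot: [[-0.735, 0.678, -0.004], [0.678, 0.735, -0.002], [0.002, -0.005, -1.0]]
ft_force: [-9.1, -7.0, 6.8]
grip_width: 0.0164
gripper_force: 39.7
```

```bash
python3 st.py
```

```text
theta deg 22.78289588185754 tool 25.081345201058184 r 0.07144303616877014 Ftan -11.265253612707097 Frad 2.396699957938564 fz 6.847922732088129 Fnet -9.905924085728945 M [-1.13456704  1.42810294 -0.09787173] z 0.12944986183012144 q6 -45.5135930183529 12.9
```

move_arm --pt "0 0 2 0 0.25 0 -1" --pt "0 0 4 -0.02 0.49 0 -1"

```text
time_s: 13.1
position: [0.5282, 0.1366, 0.1294]
tool_rot: [[-0.686, 0.727, -0.005], [0.727, 0.686, -0.002], [0.002, -0.005, -1.0]]
ft_force: [-10.1, -6.3, 8.1]
grip_width: 0.0166
gripper_force: 39.8
```

```bash
python3 st.py
```

```text
theta deg 26.607590628876068 tool 29.06153298796619 r 0.07137594607092199 Ftan -11.59319280252809 Frad 2.855519977631867 fz 8.135161382162455 Fnet -9.749366832473802 M [-1.01308331  1.60746288 -0.13275547] z 0.12942342961284456 q6 -41.17499165449214 13.1
```

move_arm --pt "0 0 1.5 0 0.18 0 -1" --pt "0 0 3 -0.01 0.37 0 -1"

```text
time_s: 13.3
position: [0.5308, 0.1391, 0.1294]
tool_rot: [[-0.648, 0.762, -0.005], [0.762, 0.648, -0.002], [0.002, -0.005, -1.0]]
ft_force: [-9.7, -7.5, 8.0]
grip_width: 0.0162
gripper_force: 39.9
```

```bash
python3 st.py
```

```text
theta deg 29.502978270948034 tool 32.03671762689689 r 0.07133354532058406 Ftan -12.269836254869427 Frad 1.112909643218771 fz 8.019597853118096 Fnet -10.399132314772162 M [-1.08536643  1.68914686 -0.13469068] z 0.12942715692547938 q6 -37.94782656065897 13.3
```

move_arm --pt "0 0 1.2 0 0.15 0 -1" --pt "0 0 2.4 -0.01 0.3 0 -1"

```text
time_s: 13.5
position: [0.533, 0.1409, 0.1294]
tool_rot: [[-0.615, 0.788, -0.005], [0.788, 0.615, -0.002], [0.002, -0.006, -1.0]]
ft_force: [-12.1, -6.3, 8.1]
grip_width: 0.0168
gripper_force: 39.9
```

```bash
python3 st.py
```

```text
theta deg 31.830395238142387 tool 34.4256667590558 r 0.07128033505169623 Ftan -13.297630355871828 Frad 3.088253807031155 fz 8.05721303785637 Fnet -11.370355417789408 M [-0.99626441  1.74885486 -0.1387638 ] z 0.12940353204061178 q6 -35.37349459428098 13.5
```

Net turning force has risen about 4.2 N above free, which puts the foot at roughly 38 N. I'll take the load off, open, and rise straight up.

move_arm --pt "0 0 -1.2 0 -0.15 0 -1" --pt "0 0 -2.5 0 -0.3 0 -1" --pt "0 0 -2.5 0 -0.3 0 -1"

```text
time_s: 13.8
position: [0.5314, 0.1395, 0.1295]
tool_rot: [[-0.65, 0.76, -0.003], [0.76, 0.65, -0.001], [0.001, -0.003, -1.0]]
ft_force: [-7.5, -3.9, 5.4]
grip_width: 0.017
gripper_force: 39.5
```

```bash
python3 st.py
```

```text
theta deg 30.024462510087716 tool 31.871982126242443 r 0.07127379934305486 Ftan -8.174085864865098 Frad 2.1733998342836967 fz 5.387769491453838 Fnet -3.474638462815512 M [-0.573872    1.13320471 -0.33836021] z 0.12948633710981242 q6 -38.13103929721206 13.8
```

move_arm --pt "0 0 0 0 0 0 0.1" --pt "0 0 0 0 0 0 0.1" --pt "0 0 0 0 0 0 0.1" --pt "0 0 0 0 0 0 0.1" --pt "0 0 0 0 0 0 0.1"

```text
time_s: 14.3
position: [0.5329, 0.14, 0.1294]
tool_rot: [[-0.65, 0.76, 0.0], [0.76, 0.65, 0.0], [0.0, 0.0, -1.0]]
ft_force: [-0.1, -0.1, 0.5]
grip_width: 0.0469
gripper_force: 0.0
```

```bash
python3 st.py
```

```text
theta deg 31.258035995025466 tool 31.865447707338802 r 0.07070174691296602 Ftan -0.13996687936034594 Frad -0.042746236667505225 fz 0.5006935820845447 Fnet 0.6791691068063448 M [ 0.0092213   0.02060337 -0.05897779] z 0.1293873239632822 q6 -38.12587104129478 14.3
```

move_arm --pt "0 0 0 0 0 -2 0.1" --pt "0 0 0 0 0 -5 0.1" --pt "0 0 0 0 0 -9 0.1" --pt "0 0 0 0 0 -13 0.1" --pt "0 0 0 0 0 -13 0.1"

```text
time_s: 14.8
position: [0.5345, 0.1402, 0.2649]
tool_rot: [[-0.65, 0.76, 0.01], [0.76, 0.65, 0.001], [-0.006, 0.008, -1.0]]
ft_force: [-0.1, 0.1, -0.7]
grip_width: 0.0465
gripper_force: 0.0
```

Run:
```python
from h import *
p=env.get_image("side"); w=env.get_image("wrist")
c=np.array(p["color"])[190:290,200:340,::-1]; c=cv2.resize(c,(560,400),interpolation=cv2.INTER_CUBIC)
cv2.imwrite("pics/g.png",c); save(w,"i.png")
for o,z in dict(axis=.14,grip=.14,disc=.014).items():
    for r in env.tip_of(o,w)[:1]: print(o,round(r["conf"],2),np.round(onz(w,r["pixel"],z),4))
    for r in env.tip_of(o,p)[:1]: print(o,round(r["conf"],2),np.round(onz(p,r["pixel"],z),4))
print(env.observe()["ft_force"])
```

```text
axis 0.78 [0.5767 0.0871 0.14  ]
axis 0.89 [0.5813 0.0836 0.14  ]
grip 0.63 [0.5278 0.1395 0.14  ]
grip 0.7 [0.5243 0.1451 0.14  ]
disc 0.78 [0.6038 0.1607 0.014 ]
disc 0.7 [0.6038 0.1701 0.014 ]
[ 0.14513911 -0.24994695 -0.91338828]
```

View pics/g.png

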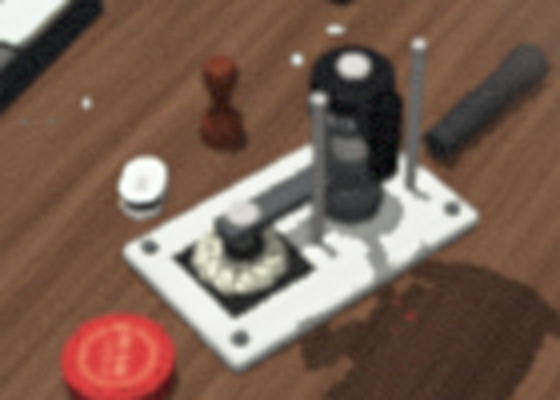

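View pics/i.png

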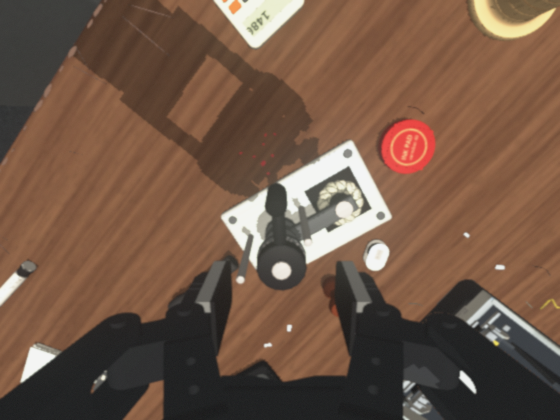

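The crop shows the foot pressed on the intact disc at (240,250), with the handle down at (385,135). The wrist view shows the disc on its seat at (340,200), the handle at (277,200) and the bystanders unmoved. I'm handing in.

```bash
python3 -c "
from rig import env
print(env.close_job())"
```

```text
the job is handed in; nothing more can be done
None
```

I tightened the clamp in two swings to about 38 N on the disc (estimated from turning force); the disc looks uncracked and in place, the handle is down and let go, the things around look unmoved, and I handed the job in at about 15 s.

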